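# Hang the cork notice board on the two pins of its stand and lock it

### The job

Take the small cork notice board out of its wooden holder and hang it, cork side towards the robot, on the stand's two brass pins, with both lugs fully home on the rail; feel for the pins gently, because the rail may be set a little to either side, and never press hard on the stand with the board or drop it. Then slide the red keeper fully across over the lug, let go of everything and leave the other things alone.

Things in the scene. Friction and masses are not known exactly. Their poses are not given: they have to be found in the camera images.
- board_mid (a point): centre of the small cork notice board (aluminium frame, 14 mm thick in its x, 220 mm wide in y, 140 mm tall in z, 0.33 to 0.55 kg; its top edge is 70 mm above this point). It starts upright in the wooden holder, within about 2 degrees. Its cork face is its -x side, facing the robot; two white lugs stick out of its back (+x).
- board: the same board; origin at the middle of its lower edge, 70 mm below board_mid. Two lugs, 43 mm wide (y 60 to 103 mm on either side), 40 mm deep from the back face, 8 mm thick, undersides 95 mm above this origin (25 mm above board_mid). Each has an upright through hole, its centre at x = 29, y = -80 or +80 mm, 14 mm long in x, 9.6 mm wide in y, chamfer 0.8 mm.
- holder: dark wooden holder, fixed: base 110 x 190 x 8 mm and two ridges 40 mm tall along its y with a 15.5 mm slot between, in which the board stands (its underside 8 mm above the table). Origin on the table at the middle of the slot; its x is the board's x, pointing away from the robot.
- stand_mark (a point): middle of the display stand's top, 115 mm above the table, on the nominal pin line; x points away from the robot, y along the stand. With the board fully home board_mid is at x = -29, z = -25 mm from here, its back 4 mm in front of the panel; released, it leans back onto the panel by up to 3 degrees. Tops of the pins are 12 mm above this point.
- stand: fixed grey stand, 250 mm wide, origin on the table below stand_mark. On top an aluminium rail (x -18 to 18 mm, flush with the panel below) has two upright brass pins, 8 mm thick, 12 mm tall, tips bevelled 0.8 mm, 160 mm apart. Rubber mounts under the rail give 1 mm per 4 N, to 6 mm. It is clamped with both pins up to 10 mm to either side (y) of the symmetric place -80, +80 mm; not measured.
- keeper (a joint): position in m of the red keeper, which slides along the stand's +y on a dark track block behind the rail: 0 to 0.004 at the start (open, clear of the lugs), 0.050 closed at its end stop, its tongue then over the lug at +y, 7 mm above a lug that is fully home. It takes about 3 to 6 N to slide and stays where it is left.
- keeper_knob (a point): middle of the keeper's upright red knob, 16 mm across, 22 mm tall, 41 mm behind (x) and 26 mm above stand_mark, at y = 30 mm when open, 80 mm when closed; moves with the keeper. Under the knob, from 15 mm above stand_mark down, is its 22 mm square foot on the track; the tongue, 18 mm wide, reaches 46 mm towards the robot, 15 to 21 mm above the rail.
- spray: spray bottle with blue trigger head, 60 mm across, 171 mm tall; origin at its underside; leave it alone
- water: clear water bottle, 70 mm across, 190 mm tall; origin at its underside; leave it alone
- pintub: yellow round tub, 56 mm across, 42 mm tall, standing about midway between holder and stand; origin at its underside; leave it alone
- eraser: blue and grey board eraser, 50 x 110 x 32 mm, lying flat; origin at its underside; leave it alone
- tape: roll of clear tape lying flat, 84 mm across, 24 mm tall; origin at its underside; leave it alone
- jar: glass jar with steel lid, 72 mm across, 100 mm tall; origin at its underside; leave it alone

How it is judged:
On the way, in this order (a step that is already met when the one before it is completed fails the run):
1. the board is hung: both lugs fully home on the rail with the pins through their holes, keeper still open (x of board_mid in the frame of stand_mark between -0.038 and -0.02 m and y of board_mid in the frame of stand_mark between -0.0125 and 0.0125 m and z of board_mid in the frame of stand_mark between -0.03 and -0.0215 m and angle between board_mid's own z axis and vertical below 0.09 rad and angle between the y axis of board_mid and the y axis of stand_mark, either way round below 0.06 rad and value of joint keeper below 0.02 m), for 0.2 s.
2. the keeper is slid fully across over the lug (value of joint keeper above 0.043 m), for 0.1 s.
At the end, for the whole second after the job is handed in: The board hangs at rest, released, both lugs home on the rail (centre 21.5 to 30 mm below rail top, 20 to 38 mm in front of the pin line, within 12.5 mm of the stand's middle, 0.09 rad of upright, 0.06 rad of the stand's direction); keeper at least 43 mm across (x of board_mid in the frame of stand_mark between -0.038 and -0.02 m and y of board_mid in the frame of stand_mark between -0.0125 and 0.0125 m and z of board_mid in the frame of stand_mark between -0.03 and -0.0215 m and angle between board_mid's own z axis and vertical below 0.09 rad and angle between the y axis of board_mid and the y axis of stand_mark, either way round below 0.06 rad and value of joint keeper above 0.043 m and linear speed of board below 0.02 m/s and contact force between the fingers and board below 0.1 N); the robot touches nothing.
It fails at once if the board presses or knocks on the stand with more than 30 N (contact force between board and stand above 30 N).
It fails at once if a bystander is moved more than 30 mm (distance of any of spray, water, pintub, eraser, tape, jar from where it was at the start of the episode above 0.03 m).
It also fails if it takes over 72 s, if anything falls off the work surface, if the arm or the gripper's body presses on something with over 40 N, if the wrist force passes 120 N, or if a joint passes its speed limit or range.

### The arm

A 7-joint arm with a two-finger parallel gripper is mounted at the origin on the work surface. World frame = base frame: x ahead of the robot, y to its left, z up, the work surface at z = 0. Lengths are in m, angles in rad, forces in N, time in s.
With the tool pointing down it reaches from about 0.35 to 0.9 m from the base axis. Payload 19.9 kg.
Tool frame: the origin (TCP) lies at the very end of the fingers, on their centre line; the grasp point (between the pads) lies 19 mm behind it (bot.hold_point_z is the distance from the TCP to the grasp point, in m); y points along the fingers, z is the direction in which the jaws open and shut, and the axes are right-handed (so a half turn about y gives the same grasp; the last joint's range is limited). The gripper opens to 85 mm and grips with 20 to 120 N. Pads are 22 mm wide; open, the fingers measure 114 mm over their backs; the gripper's body (76 mm by 85 mm) begins 54 mm behind the grasp point. The pads swing forward as they close: fully open they stand 13 mm farther back than shut.
Start: joints at [-1.177, 0.417, -0.01, 1.614, 0.005, 1.111, -0.053], TCP at [0.264, 0.567, 0.231] pointing down, gripper open.
Joint ranges: [-2.81, 2.81], [-0.39, 2.02], [-1.27, 1.25], [0.06, 2.57], [-1.19, 4.33], [0.19, 2], [-2.82, 2.82]. Speed limits (rad/s): [1.89, 1.89, 2.39, 2.39, 3.01, 3.01, 3.01].

### API

Orientations are given as a unit quaternion [x, y, z, w].
In Python, from rig import monitor, imaging, bot, spotter gives the robot as it stands.
- The arm moves only by the tool send_rows, never from a script. Its argument "motion" is a list of rows, each a list of 3 entries, a list of its own where there are three numbers: the turn, a rotation vector about the tool's x, y, z normalised to -1 to 1, where 1 is pi/4 rad, then the shift along the tool's x, y, z normalised to -1 to 1, where 1 is 0.4 m, then the opening in per cent of the stroke, from 0 (shut) to 100 (fully open). In form: [[[ax, ay, az], [tx, ty, tz], jaw], ...]. A call has 1 to 12 rows; each row shifts and turns the commanded pose from where the row before left it, along the tool's axes as they then stand; what a row does not reach is not made up. A row lasts 1/8 s, in which the tool goes at most 62.5 mm and 10.7 degrees, less where a joint would pass 70% of its speed; a pose out of reach is approached as far as the arm can. A call with a number of a shift or a turn outside -1 to 1 is refused whole. A call with a gripper value outside its range is refused whole. The fingers move at their own pace and stop on an object; the grip force is fixed at half the most. Time passes only in rows, so rows that do not move let the fingers close. It gives the time, the measured TCP pose, the force and the opening at its end, in the units of the state.
- monitor.sense(): the state, without advancing time (a new reading comes with each control period).
- imaging.grab_frame(name): name is "scene" or "top"; returns the picture (384x512x3 uint8, red, green, blue); there is no depth.
- imaging.camera_params(name): a dict with "intrinsics" (3x3 intrinsics, pixels), "R" (3x3) and "t" (3): a world point X has camera coordinates R X + t. Camera axes: x right, y down, z forward; pixel columns grow to the right and rows downward; lengths in m; the calibration is good to about 2 mm. A picture is of the moment at which its call begins. camera_params takes no time and is no camera call.
- bot.close_job(): hands the job in, once; it reports no verdict.
Trained networks look in the newest picture that a camera, given by its name, has taken for a name from the list of things; names that differ only in an ending like _2 or _b are one class to them, and where a whole thing is asked for, a point or a joint stands for the part that bears it (a point fixed in the world has none). Each returns a list of dicts, best first, with "score" (0 to 1); they miss things now and then, are a little off and sometimes report something else, mostly with a low value. They report only what shows in the picture. A call takes as long as a camera call.
- spotter.recognise(camera, target): "xy" ([column, row] as shares, 0 to 1, of the picture: columns of its width, rows of its height, amid what is visible of it).
- spotter.outline_of(camera, target): "pixels" (384x512 bool, what is visible of it) and "xy" ([column, row] as shares, 0 to 1, of the picture: columns of its width, rows of its height, amid what is visible of it).
The state is a dict: "t": time; "q": joint angles; "qvel": joint speeds; "joint_efforts": joint torques, N m; "tcp_pos": TCP position; "tool_rot": TCP orientation; "force": force on the tool from outside, world axes, zero at the start; "wrist_torque": the same for the moment, N m; "finger_gap": finger opening in m.
Only numpy, scipy, OpenCV 4.12 (cv2) and the standard library are available. Lean on these libraries where they do the work, as an engineer would, in place of code of your own. Each camera call takes 0.05 s, during which the arm holds its last target.

## Working session

There is one attempt and no reset: what is moved stays moved. The work goes in short steps, Python scripts to look and compute and a tool call to move; the robot and the scene stay as the last step left them, time stands still between calls to the robot, and variables do not carry over. Pictures are saved under pics/ and viewed, and the job is handed in when it is done.

Besides the shell and the picture viewer there is one more tool, called after "Emit:" as name([rows], argument=value, ...), one row to a line, values as JSON. send_rows: Moves the arm, as the interface text tells. Scaled input: -1 to 1 covers 0.4 m each way for a shift and pi/4 rad each way for a turn. Its arguments: {"type":"object","properties":{"motion":{"type":"array"}},"required":["motion"]}

```bash
mkdir -p pics; ls; python3 - <<'E'
from rig import monitor, imaging, bot, spotter
import cv2,numpy as np
s=monitor.sense();print(s)
for n in("scene","top"):
    f=imaging.grab_frame(n);cv2.imwrite(f"pics/{n}0.png",f[:,:,::-1])
    p=imaging.camera_params(n);print(n,p)
print(bot.hold_point_z)
E
```

```text
pics
{'t': 0.0, 'q': array([-1.17649357,  0.41796754, -0.01032117,  1.614214  ,  0.00470155,
        1.11068917, -0.0530237 ]), 'qvel': array([ 2.07498118e-03, -2.66467235e-03,  5.25731218e-04,  2.58593274e-05,
        1.39415230e-03,  2.13520099e-03, -6.47717193e-04]), 'joint_efforts': array([-1.32615809e-03, -8.64433265e+01,  6.77874237e-01, -4.34898484e+01,
        1.90154283e-02,  7.38618546e-03, -3.42695012e-05]), 'tcp_pos': array([0.26368306, 0.56625006, 0.23064746]), 'tool_rot': array([ 0.69082456, -0.15292796,  0.15279684, -0.68994753]), 'force': array([-0.14343083,  0.30715772, -0.02454949]), 'wrist_torque': array([-0.02925259,  0.00162319,  0.00802833]), 'finger_gap': 0.0857410099947746}
scene {'intrinsics': array([[383.61529528,   0.        , 260.12379831],
       [  0.        , 383.61529528, 191.49398016],
       [  0.        ,   0.        ,   1.        ]]), 'R': array([[-0.76312236,  0.6459245 ,  0.02063508],
       [ 0.41553653,  0.51488633, -0.74981429],
       [-0.49494814, -0.56362541, -0.66132649]]), 't': array([ 0.47054335, -0.17973829,  1.52342791])}
top {'intrinsics': array([[376.65051037,   0.        , 258.34120339],
       [  0.        , 376.65051037, 192.6120969 ],
       [  0.        ,   0.        ,   1.        ]]), 'R': array([[-0.0756523 , -0.99712355,  0.00462198],
       [-0.97488699,  0.07298993, -0.21039923],
       [ 0.20945667, -0.0204231 , -0.97760462]]), 't': array([0.04803104, 0.62311672, 1.27907071])}
0.0187
```

View pics/scene0.png

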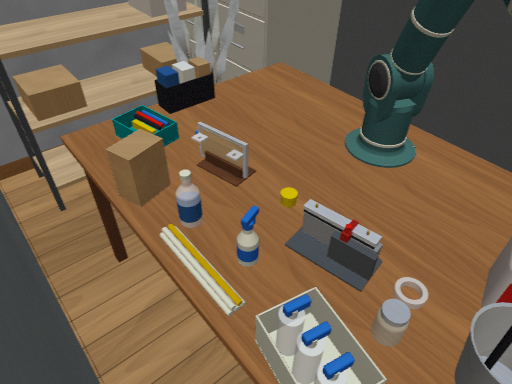

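View pics/top0.png

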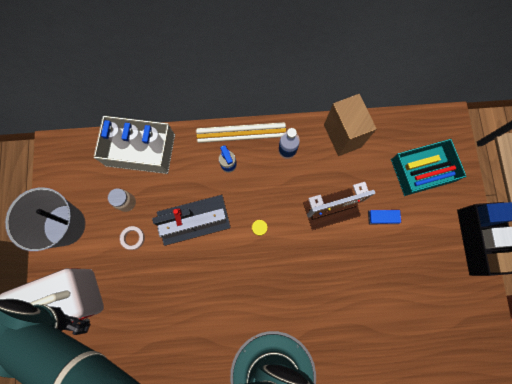

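Top view: the board is in its holder at about (338,205), the stand at (192,220), with the keeper knob at (178,213). Next I'll zoom in and measure.

```bash
cat > h.py <<'E'
import numpy as np,cv2
from rig import monitor, imaging, bot, spotter
from scipy.spatial.transform import Rotation as R
P={n:imaging.camera_params(n) for n in("scene","top")}
def proj(n,X):
    p=P[n];c=np.atleast_2d(X)@p["R"].T+p["t"];c=c@p["intrinsics"].T;return c[:,:2]/c[:,2:]
def onz(n,uv,z):
    p=P[n];d=p["R"].T@np.linalg.solve(p["intrinsics"],[uv[0],uv[1],1]);o=-p["R"].T@p["t"]
    return o+d*(z-o[2])/d[2]
E
python3 - <<'E'
from h import *
def crop(n,x,y,w,h,k,name):
    f=cv2.imread(f"pics/{n}0.png")[y:y+h,x:x+w];cv2.imwrite("pics/"+name,cv2.resize(f,None,fx=k,fy=k,interpolation=cv2.INTER_CUBIC))
crop("top",295,170,90,70,8,"tb.png");crop("top",145,185,95,65,8,"ts.png")
crop("scene",185,110,80,80,7,"sb.png");crop("scene",280,190,110,100,6,"ss.png")
for n in P: print(n,-P[n]["R"].T@P[n]["t"])
E
```

```text
scene [1.18778778 0.647252   0.8630032 ]
top [0.34319215 0.02853422 1.38130672]
```

```bash
python3 - <<'E'
from h import *
for n in("top","scene"):
    for t in ("board","holder","stand","keeper_knob","spray","water","pintub","eraser","tape","jar"):
        r=spotter.recognise(n,t)
        print(n,t,[(round(d["score"],2),(np.array(d["xy"])*[512,384]).round(1)) for d in r[:2]])
E
```

```text
top board [(0.78, array([341.6, 200.8]))]
top holder [(0.63, array([330.4, 212. ]))]
top stand [(0.67, array([191. , 217.7])), (0.32, array([229.7, 160.5]))]
top keeper_knob [(0.51, array([176. , 216.6]))]
top spray [(0.83, array([228.8, 157.9])), (0.28, array([332.3, 210.6]))]
top water [(0.72, array([291.5, 143.9]))]
top pintub [(0.47, array([259.2, 228.6]))]
top eraser [(0.74, array([383.2, 216.5]))]
top tape [(0.65, array([130.2, 232.8]))]
top jar [(0.88, array([123.3, 200.9])), (0.74, array([192.4, 218.6]))]
scene board [(0.81, array([220.6, 145. ]))]
scene holder [(0.93, array([224.3, 164.1]))]
scene stand [(0.77, array([338. , 244.1]))]
scene keeper_knob [(0.55, array([345.4, 231.8]))]
scene spray [(0.75, array([248.9, 243.2]))]
scene water [(0.88, array([187.5, 202.1]))]
scene pintub [(0.8, array([287.3, 196.2]))]
scene eraser []
scene tape [(0.8, array([408.5, 289.9])), (0.54, array([221.3, 145.3]))]
scene jar [(0.71, array([405.1, 297.4]))]
```

View pics/tb.png

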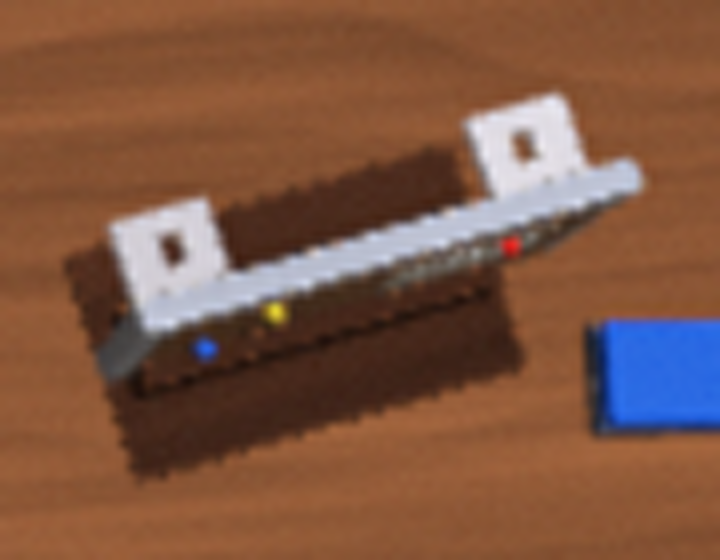

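View pics/ts.png

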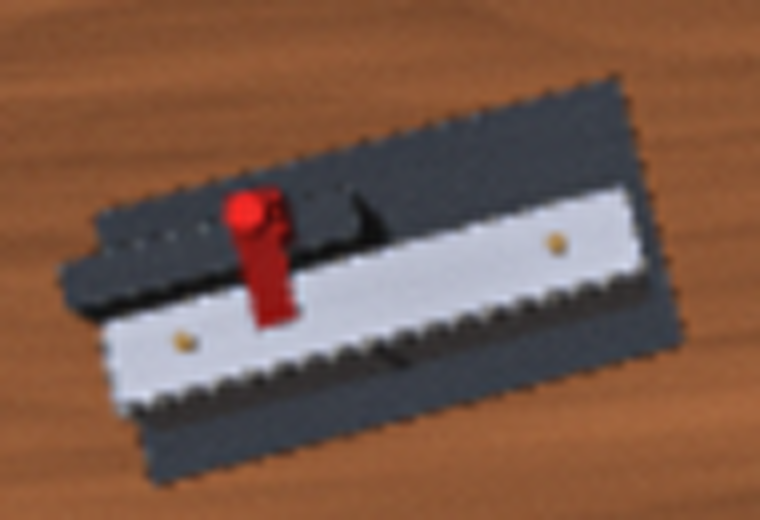

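View pics/sb.png

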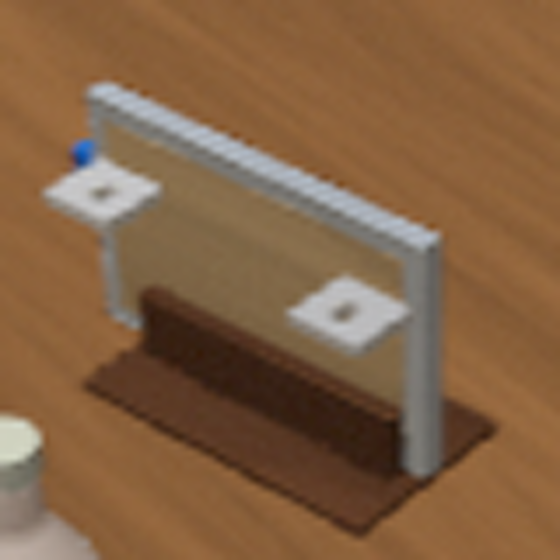

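View pics/ss.png

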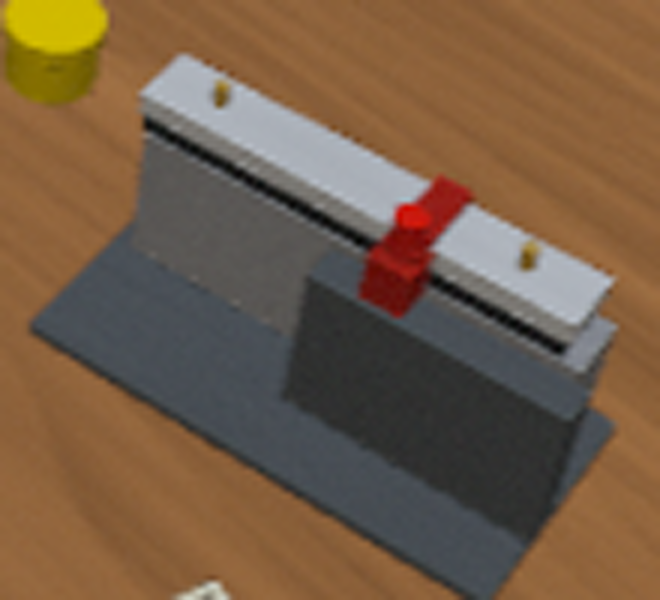

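```bash
cat > fit.py <<'E'
from h import *
from scipy.optimize import least_squares
def px(l,off,k): return np.array([((x+.5)/k-.5+off[0],(y+.5)/k-.5+off[1]) for x,y in l])
def fit(obs,x0,model):
    def res(p):
        r=[]
        for n,X,uv in obs: r.append((proj(n,model(p,X))-uv).ravel())
        return np.concatenate(r)
    s=least_squares(res,x0,loss="soft_l1",f_scale=.5,x_scale=[.01]*2+[.1]*(len(x0)-2));return s,res(s.x)
def yawm(p,X):
    c,s=np.cos(p[2]),np.sin(p[2]);X=np.atleast_2d(X)
    return X@np.array([[c,s,0],[-s,c,0],[0,0,1]])+[p[0],p[1],p[3] if len(p)>3 else 0]
def boardm(p,X):
    return R.from_euler("ZYX",[p[2],p[3],0]).apply(np.array(X))+[p[0],p[1],.008]
E
python3 - <<'E'
from fit import *
m=1e-3
BX=np.array([(29,80,103),(29,-80,103),(47,103,103),(47,60,103),(47,-60,103),(47,-103,103),(7,-110,140),(-7,-110,140),(-7,110,140)])*m
Bt=px([(173,247),(524,146),(108,226),(207,197),(465,123),(563,93),(628,158),(641,188),(152,333)],(295,170),8)
SX=np.array([(29,80,103),(29,-80,103),(47,60,103),(47,103,103),(47,-60,103),(47,-103,103),(-7,-110,140),(7,110,140)])*m
Bs=px([(346,312),(102,192),(288,316),(350,352),(100,220),(45,192),(108,83),(405,243)],(185,110),7)
for ob in ([("top",BX,Bt)],[("scene",SX,Bs)],[("top",BX,Bt),("scene",SX,Bs)]):
    s,r=fit(ob,[.5,-.2,.2,0],boardm);print("board",s.x.round(4),np.abs(r).max().round(2));
print(r.reshape(-1,2).round(1).tolist())
# pins: mid height 121 mm
PX=np.array([(0,80,121),(0,-80,121)])*m
Pt=px([(185,342),(557,243)],(145,185),8);Ps=px([(530,256),(222,94)],(280,190),6)
for ob in ([("top",PX,Pt)],[("scene",PX,Ps)],[("top",PX,Pt),("scene",PX,Ps)]):
    s,r=fit(ob,[.5,.2,.2],yawm);print("pins",s.x.round(4),r.round(2));
s4,r=fit([("top",PX,Pt),("scene",PX,Ps)],[.5,.2,.2,0],yawm);print(s4.x.round(4),r.round(2))
for n,uv in(("top",Pt),("scene",Ps)): a=[onz(n,u,.121) for u in uv];print(np.linalg.norm(a[0]-a[1]))
for n,nm,uv,z in(("top","tub",(259.2,228),.042),("scene","tub",(288.5,194),.042)):print(nm,onz(n,uv,z).round(3))
E
```

```text
board [ 0.5603 -0.2785  0.2106  0.0023] 0.83
board [ 0.5565 -0.2782  0.1927  0.0328] 1.66
board [ 0.5582 -0.2785  0.2056  0.0202] 1.85
[[-0.1, 0.3], [-0.0, 0.3], [0.1, -0.2], [-0.5, 0.0], [0.1, -0.1], [-0.4, 0.4], [0.5, -0.1], [0.3, 0.0], [-1.0, -0.1], [-0.7, -0.1], [-0.2, -0.0], [-0.5, -0.4], [0.5, -0.6], [0.5, 0.3], [-0.4, -0.1], [-1.0, -0.7], [1.9, 0.9]]
pins [0.5323 0.2355 0.1894] [ 0.05 -0.01 -0.05  0.01]
pins [0.5313 0.2383 0.1878] [ 0.03  0.02 -0.03 -0.03]
pins [0.5318 0.2373 0.1885] [-0.48  0.18 -0.57  0.24 -0.37 -0.13 -0.4  -0.14]
[ 0.5316  0.2371  0.1885 -0.0006] [-0.38  0.25 -0.49  0.32 -0.43 -0.05 -0.42 -0.05]
0.16037336744266997
0.15979211064800308
tub [0.501 0.007 0.042]
tub [0.51  0.014 0.042]
```

```bash
cat > plan.py <<'E'
from h import *
import json
def rot(yaw,sgn=1):
    z=np.array([np.cos(yaw),np.sin(yaw),0])*sgn;y=np.array([0,0,-1.]);x=np.cross(y,z)
    return R.from_matrix(np.c_[x,y,z])
def best(yaw,R0):
    return min((rot(yaw,s) for s in(1,-1)),key=lambda r:(R0.inv()*r).magnitude())
def plan(wps,start=None):
    s=monitor.sense();p=np.array(s["tcp_pos"]);q=R.from_quat(s["tool_rot"])
    if start: p,q=start
    rows=[]
    for pos,Rt,jaw,n in wps:
        p0,q0=p,q;rv=(q0.inv()*Rt).as_rotvec()
        for i in range(1,n+1):
            pt=p0+(np.array(pos)-p0)*i/n;qt=q0*R.from_rotvec(rv*i/n)
            a=((q.inv()*qt).as_rotvec()/(np.pi/4)).round(4);t=(q.inv().apply(pt-p)/.4).round(4)
            p=p+q.apply(t*.4);q=q*R.from_rotvec(a*np.pi/4)
            rows.append([a.tolist(),t.tolist(),jaw])
    for i in range(0,len(rows),12): print(json.dumps(rows[i:i+12]))
    return p,q
E
python3 - <<'E'
from plan import *
s=monitor.sense();R0=R.from_quat(s["tool_rot"]);print(R0.as_matrix().round(3))
Rt=best(.205,R0);print(Rt.as_matrix().round(3),(R0.inv()*Rt).as_rotvec())
plan([((.4,.2,.30),Rt,100,8),((.559,-.2785,.26),Rt,100,10),((.559,-.2785,.19),Rt,100,2)])
E
```

```text
[[ 0.907  0.     0.422]
 [-0.422 -0.     0.907]
 [ 0.    -1.    -0.   ]]
[[ 0.204  0.     0.979]
 [-0.979  0.     0.204]
 [ 0.    -1.     0.   ]] [5.96090612e-05 9.30004010e-01 8.31508089e-05]
[[[0.0, 0.148, 0.0], [0.0869, -0.0215, -0.0859], 100], [[0.0, 0.148, 0.0], [0.0963, -0.0214, -0.0752], 100], [[0.0, 0.148, 0.0], [0.1044, -0.0215, -0.0635], 100], [[0.0, 0.1481, 0.0001], [0.1111, -0.0215, -0.0511], 100], [[0.0, 0.148, -0.0], [0.1162, -0.0215, -0.0377], 100], [[0.0001, 0.148, -0.0], [0.1198, -0.0214, -0.0241], 100], [[-0.0, 0.148, 0.0], [0.1218, -0.0215, -0.01], 100], [[-0.0, 0.148, 0.0], [0.1221, -0.0215, 0.0042], 100], [[-0.0, 0.0, 0.0], [0.1252, 0.01, 0.0146], 100], [[-0.0, 0.0, 0.0], [0.1252, 0.01, 0.0145], 100], [[-0.0, 0.0, 0.0], [0.1252, 0.01, 0.0146], 100], [[-0.0, 0.0, 0.0], [0.1252, 0.01, 0.0146], 100]]
[[[-0.0, 0.0, 0.0], [0.1253, 0.01, 0.0145], 100], [[-0.0, 0.0, 0.0], [0.1252, 0.01, 0.0146], 100], [[-0.0, 0.0, 0.0], [0.1252, 0.01, 0.0146], 100], [[-0.0, 0.0, 0.0], [0.1252, 0.01, 0.0145], 100], [[-0.0, 0.0, 0.0], [0.1252, 0.01, 0.0146], 100], [[-0.0, 0.0, 0.0], [0.1252, 0.01, 0.0146], 100], [[-0.0, 0.0, 0.0], [0.0, 0.0875, -0.0], 100], [[-0.0, 0.0, 0.0], [0.0, 0.0875, -0.0], 100]]
```

Emit:
send_rows([
  [[0,0.148,0],[0.087,-0.0215,-0.086],100],
  [[0,0.148,0],[0.096,-0.0215,-0.075],100],
  [[0,0.148,0],[0.104,-0.0215,-0.0635],100],
  [[0,0.148,0],[0.111,-0.0215,-0.051],100],
  [[0,0.148,0],[0.116,-0.0215,-0.038],100],
  [[0,0.148,0],[0.12,-0.0215,-0.024],100],
  [[0,0.148,0],[0.122,-0.0215,-0.01],100],
  [[0,0.148,0],[0.122,-0.0215,0.004],100],
  [[0,0,0],[0.125,0.01,0.0146],100],
  [[0,0,0],[0.125,0.01,0.0146],100],
  [[0,0,0],[0.125,0.01,0.0146],100],
  [[0,0,0],[0.125,0.01,0.0146],100],
])

```text
t: 2.6
tcp_pos: [0.4636, 0.0075, 0.2843]
tool_rot: [-0.548, 0.446, -0.446, 0.549]
force: [0.8, 0.4, -0.8]
finger_gap: 0.0854
```

```bash
python3 - <<'E'
from plan import *
s=monitor.sense();print(s["q"],s["force"])
Rt=best(.205,R.from_quat(s["tool_rot"]))
plan([((.559,-.2785,.26),Rt,100,6),((.559,-.2785,.19),Rt,100,2)])
E
```

```text
[-0.60186359  0.06930394  0.54876229  1.94727834 -0.04022502  1.13466604
  0.16813993] [ 0.82827787  0.44284823 -0.80006457]
[[[-0.0002, 0.0001, -0.0], [0.1248, 0.0101, 0.0146], 100], [[-0.0002, 0.0, -0.0001], [0.1248, 0.0101, 0.0146], 100], [[-0.0001, 0.0001, -0.0], [0.1247, 0.0101, 0.0146], 100], [[-0.0002, 0.0001, -0.0001], [0.1248, 0.0102, 0.0146], 100], [[-0.0002, 0.0001, -0.0], [0.1248, 0.0101, 0.0146], 100], [[-0.0002, 0.0, -0.0001], [0.1248, 0.0101, 0.0147], 100], [[0.0, 0.0, 0.0], [-0.0, 0.0875, -0.0], 100], [[0.0, 0.0, 0.0], [-0.0, 0.0875, -0.0], 100]]
```

Emit:
send_rows([
  [[0,0,0],[0.125,0.01,0.0146],100],
  [[0,0,0],[0.125,0.01,0.0146],100],
  [[0,0,0],[0.125,0.01,0.0146],100],
  [[0,0,0],[0.125,0.01,0.0146],100],
  [[0,0,0],[0.125,0.01,0.0146],100],
  [[0,0,0],[0.124,0.01,0.0146],100],
  [[0,0,0],[0,0.0875,0],100],
  [[0,0,0],[0,0.0875,0],100],
  [[0,0,0],[0,0,0],100],
])

```text
t: 3.72
tcp_pos: [0.5576, -0.2766, 0.1883]
tool_rot: [0.549, -0.447, 0.445, -0.548]
force: [-0.4, 0.1, 1.4]
finger_gap: 0.0856
```

```bash
python3 - <<'E'
from plan import *
s=monitor.sense();print(s["q"],s["force"],s["tcp_pos"])
ims=[]
for n,x,y in(("scene",180,90),("top",290,160)):
    f=imaging.grab_frame(n);ims.append(cv2.resize(f[y:y+95,x:x+100,::-1],None,fx=4,fy=4,interpolation=cv2.INTER_CUBIC))
cv2.imwrite("pics/a1.png",np.hstack(ims))
print(monitor.sense()["tcp_pos"])
E
```

```text
[-0.05988587  0.5299457   0.64923159  1.67636102 -0.35675785  1.06072197
  0.90617447] [-0.40539387  0.1428327   1.42425483] [ 0.55763001 -0.27656376  0.18826051]
[ 0.55897454 -0.27731291  0.19126532]
```

View pics/a1.png

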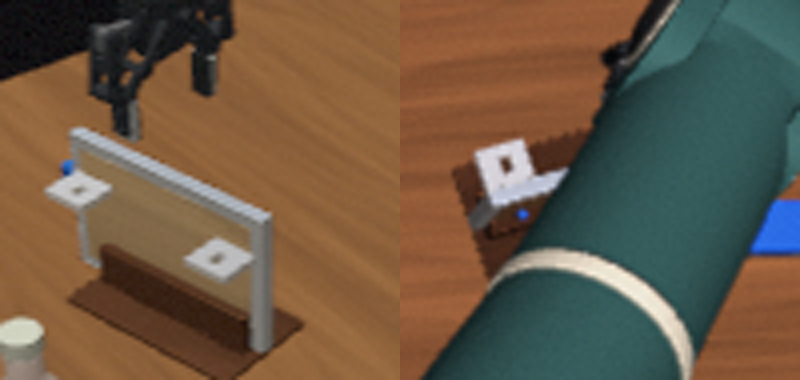

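```bash
python3 - <<'E'
from plan import *
s=monitor.sense()
plan([((.559,-.2785,.113),best(.205,R.from_quat(s["tool_rot"])),100,4)])
E
```

```text
[[[-0.0002, 0.0001, 0.0002], [0.0007, 0.0489, -0.0002], 100], [[-0.0001, 0.0, 0.0002], [0.0007, 0.0489, -0.0001], 100], [[-0.0002, 0.0001, 0.0002], [0.0007, 0.0489, -0.0002], 100], [[-0.0001, 0.0, 0.0002], [0.0007, 0.049, -0.0001], 100]]
```

Emit:
send_rows([
  [[0,0,0],[0.0007,0.049,0],100],
  [[0,0,0],[0.0007,0.049,0],100],
  [[0,0,0],[0.0007,0.049,0],100],
  [[0,0,0],[0.0007,0.049,0],100],
  [[0,0,0],[0,0,0],60],
  [[0,0,0],[0,0,0],30],
  [[0,0,0],[0,0,0],30],
])

```text
t: 4.7
tcp_pos: [0.5592, -0.2784, 0.1125]
tool_rot: [-0.548, 0.446, -0.447, 0.549]
force: [0.1, 0.1, 0.6]
finger_gap: 0.0323
```

```bash
python3 - <<'E'
from plan import *
f=imaging.grab_frame("scene");cv2.imwrite("pics/a2.png",cv2.resize(f[90:190,180:300,::-1],None,fx=6,fy=6,interpolation=cv2.INTER_CUBIC))
s=monitor.sense();print(s["force"],s["tcp_pos"],s["wrist_torque"])
E
```

```text
[-0.09487208 -0.12779813  0.55875688] [ 0.55918797 -0.27835135  0.1123902 ] [-0.01009705  0.02080271  0.04873522]
```

View pics/a2.png

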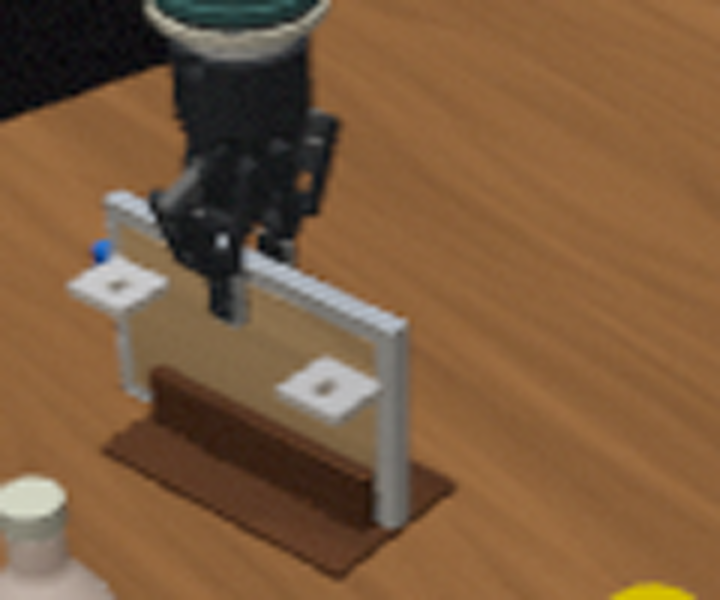

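The fingers straddle the top edge at its middle (crop about 235,270), so I'll close.

Emit:
send_rows([
  [[0,0,0],[0,0,0],20],
  [[0,0,0],[0,0,0],10],
  [[0,0,0],[0,0,0],0],
  [[0,0,0],[0,0,0],0],
  [[0,0,0],[0,0,0],0],
])

```text
t: 5.38
tcp_pos: [0.5594, -0.2782, 0.1122]
tool_rot: [-0.548, 0.446, -0.447, 0.549]
force: [2.1, 1.0, 5.4]
finger_gap: 0.0133
```

```bash
python3 - <<'E'
from plan import *
s=monitor.sense();print(s["force"],s["tcp_pos"],s["wrist_torque"],s["finger_gap"])
E
```

```text
[2.09001603 1.03334089 5.43626177] [ 0.55941831 -0.2782491   0.1122117 ] [ 0.26516226 -0.64888827  0.08826689] 0.013281586313098268
```

Emit:
send_rows([
  [[0,0,0],[0,-0.02,0],0],
  [[0,0,0],[0,-0.03,0],0],
  [[0,0,0],[0,-0.03,0],0],
  [[0,0,0],[0,-0.05,0],0],
  [[0,0,0],[0,-0.07,0],0],
  [[0,0,0],[0,-0.07,0],0],
  [[0,0,0],[0,0,0],0],
  [[0,0,0],[0,0,0],0],
])

```text
t: 6.38
tcp_pos: [0.5583, -0.278, 0.219]
tool_rot: [0.549, -0.447, 0.446, -0.548]
force: [-0.1, 0.1, -5.7]
finger_gap: 0.013
```

```bash
python3 - <<'E'
from plan import *
ims=[]
for n,x,y in(("scene",180,70),("top",290,160)):
    f=imaging.grab_frame(n);cv2.imwrite(f"pics/l_{n}.png",f[:,:,::-1]);ims.append(cv2.resize(f[y:y+100,x:x+95,::-1],None,fx=4,fy=4,interpolation=cv2.INTER_CUBIC))
cv2.imwrite("pics/a3.png",np.hstack(ims))
s=monitor.sense();print(s["force"],s["tcp_pos"],s["wrist_torque"],s["finger_gap"])
E
```

```text
[ 0.803113    0.26094617 -4.35305488] [ 0.55826518 -0.27794265  0.21863092] [ 0.04543647 -0.02400616  0.04423564] 0.013284660265829343
```

View pics/a3.png

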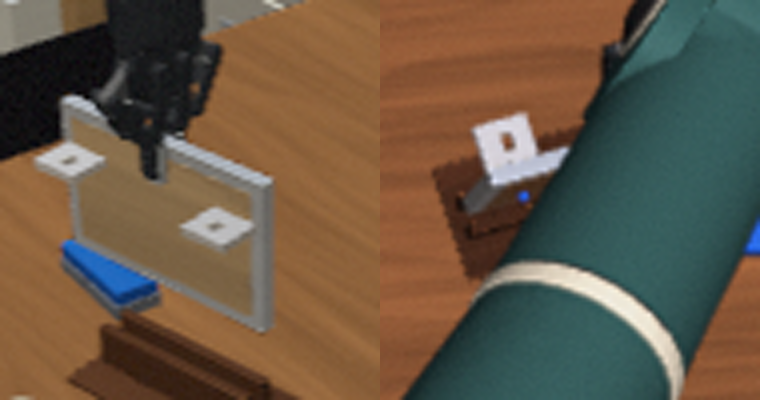

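```bash
python3 - <<'E'
from plan import *
s=monitor.sense();R0=R.from_quat(s["tool_rot"])
plan([((.5033,.2318,.25),best(.1885,R0),0,11)])
E
```

```text
[[[0.0002, 0.0019, -0.0001], [-0.116, -0.007, 0.0113], 0], [[0.0002, 0.0019, -0.0001], [-0.116, -0.0071, 0.0112], 0], [[0.0002, 0.0019, -0.0001], [-0.116, -0.0071, 0.011], 0], [[0.0002, 0.0019, -0.0001], [-0.116, -0.007, 0.0108], 0], [[0.0002, 0.0019, -0.0001], [-0.116, -0.0071, 0.0107], 0], [[0.0002, 0.0019, -0.0001], [-0.1161, -0.0071, 0.0105], 0], [[0.0001, 0.002, -0.0001], [-0.1161, -0.0071, 0.0103], 0], [[0.0002, 0.0019, -0.0001], [-0.116, -0.0071, 0.0101], 0], [[0.0002, 0.0019, -0.0001], [-0.1161, -0.0071, 0.0099], 0], [[0.0002, 0.0019, -0.0001], [-0.1161, -0.0071, 0.0098], 0], [[0.0002, 0.0019, -0.0001], [-0.1162, -0.0071, 0.0096], 0]]
```

Emit:
send_rows([
  [[0,0.002,0],[-0.04,-0.03,0.004],0],
  [[0,0.002,0],[-0.08,-0.03,0.0075],0],
  [[0,0.002,0],[-0.116,-0.018,0.011],0],
  [[0,0.002,0],[-0.116,0,0.011],0],
  [[0,0.002,0],[-0.116,0,0.0107],0],
  [[0,0.002,0],[-0.116,0,0.0105],0],
  [[0,0.002,0],[-0.116,0,0.0103],0],
  [[0,0.002,0],[-0.116,0,0.0101],0],
  [[0,0.002,0],[-0.116,0,0.01],0],
  [[0,0.0015,0],[-0.116,0,0.01],0],
  [[0,0.0015,0],[-0.116,0,0.01],0],
  [[0,0,0],[-0.06,0,0.005],0],
])

```text
t: 7.98
tcp_pos: [0.5053, 0.2137, 0.2509]
tool_rot: [0.546, -0.45, 0.45, -0.546]
force: [0.1, -0.4, -4.2]
finger_gap: 0.013
```

```bash
python3 - <<'E'
from plan import *
s=monitor.sense();R0=R.from_quat(s["tool_rot"]);print(s["q"],s["force"])
plan([((.5033,.2318,.25),best(.1885,R0),0,3)])
E
```

```text
[-0.89615575  0.28872272  0.53356958  1.79799916 -0.16375066  1.09911694
 -0.11418085] [ 0.12280474 -0.38981386 -4.17304198]
[[[0.0002, 0.0014, -0.0001], [-0.0151, 0.0008, 0.0012], 0], [[0.0002, 0.0013, -0.0002], [-0.0151, 0.0008, 0.0013], 0], [[0.0002, 0.0014, -0.0001], [-0.0151, 0.0007, 0.0012], 0]]
```

Emit:
send_rows([
  [[0,0,0],[0,0,0],0],
  [[0,0,0],[0,0,0],0],
])

```text
t: 8.22
tcp_pos: [0.5064, 0.2101, 0.251]
tool_rot: [0.545, -0.451, 0.451, -0.545]
force: [-0.6, -0.5, -4.0]
finger_gap: 0.0133
```

```bash
python3 - <<'E'
from plan import *
s=monitor.sense();R0=R.from_quat(s["tool_rot"])
plan([((.5033,.2318,.19),best(.1885,R0),0,5)])
E
```

```text
[[[0.0, -0.0001, 0.0001], [-0.011, 0.0305, 0.0005], 0], [[0.0001, -0.0, 0.0001], [-0.0109, 0.0305, 0.0005], 0], [[0.0, -0.0001, 0.0001], [-0.011, 0.0305, 0.0005], 0], [[0.0001, -0.0001, 0.0001], [-0.0109, 0.0305, 0.0006], 0], [[0.0, -0.0001, 0.0001], [-0.011, 0.0305, 0.0005], 0]]
```

Emit:
send_rows([
  [[0,0,0],[-0.02,0,0.001],0],
  [[0,0,0],[-0.025,0,0.001],0],
  [[0,0,0],[-0.01,0.04,0.0005],0],
  [[0,0,0],[0,0.06,0],0],
  [[0,0,0],[0,0.06,0],0],
  [[0,0,0],[0,0.04,0],0],
  [[0,0,0],[0,0.01,0],0],
  [[0,0,0],[0,0,0],0],
  [[0,0,0],[0,0,0],0],
])

```text
t: 9.35
tcp_pos: [0.5039, 0.2326, 0.1676]
tool_rot: [-0.544, 0.451, -0.451, 0.545]
force: [0.6, -0.0, -4.6]
finger_gap: 0.0133
```

```bash
python3 - <<'E'
from plan import *
ims=[]
for n,x,y in(("scene",290,155),("top",145,175)):
    f=imaging.grab_frame(n);cv2.imwrite(f"pics/h_{n}.png",f[:,:,::-1]);cv2.imwrite(f"pics/hz_{n}.png",cv2.resize(f[y:y+90,x:x+95,::-1],None,fx=6,fy=6,interpolation=cv2.INTER_CUBIC))
s=monitor.sense();print(s["force"],s["tcp_pos"],s["wrist_torque"],s["finger_gap"])
E
```

```text
[ 0.41986587 -0.48909421 -4.84242865] [0.50371671 0.23255328 0.1674817 ] [ 0.04724369 -0.01138692 -0.0088029 ] 0.013394161512170598
```

View pics/hz_scene.png

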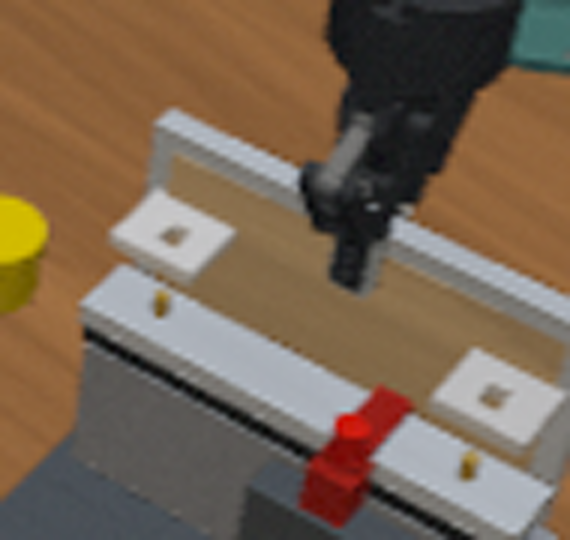

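View pics/hz_top.png

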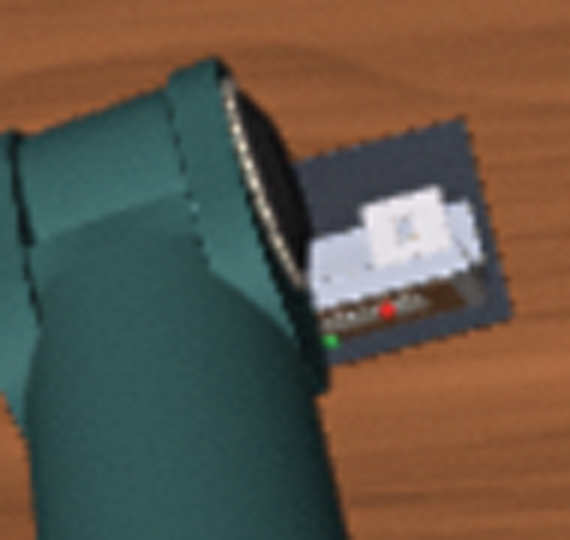

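```bash
cat > ov.py <<'E'
from plan import *
import sys
def overlay(n,img,box,k,tcp,Rq,off,pinp,out):
    # board axes from tool: bx=tool z sign so +x fwd
    M=Rq.as_matrix();bx=M[:,2]*(1 if M[0,2]>0 else -1);bz=-M[:,1];by=np.cross(bz,bx);B=np.c_[bx,by,bz]
    org=tcp+B@np.array(off)
    x,y,w,h=box;f=cv2.resize(img[y:y+h,x:x+w],None,fx=k,fy=k,interpolation=cv2.INTER_CUBIC)
    def pl(X,c,cl=True):
        uv=proj(n,X);p=((uv+.5-[x,y])*k-.5);cv2.polylines(f,[np.round(p).astype(int)],cl,c,1)
    m=1e-3
    for s in(1,-1):
        pl(org+(np.array([(7,60*s,103),(47,60*s,103),(47,103*s,103),(7,103*s,103)])*m)@B.T,(0,0,255))
        pl(org+(np.array([(22,80*s-4.8,103),(36,80*s-4.8,103),(36,80*s+4.8,103),(22,80*s+4.8,103)])*m)@B.T,(255,0,0))
        pl(yawm(pinp,np.array([(0,80*s,115),(0,80*s,127)])*m),(0,255,0),False)
    pl(org+(np.array([(7,110,140),(-7,110,140),(-7,-110,140),(7,-110,140)])*m)@B.T,(0,200,255))
    cv2.imwrite(out,f);return org,B
from fit import yawm
E
python3 - <<'E'
from ov import *
s=monitor.sense();q=R.from_quat(s["tool_rot"])
o,B=overlay("scene",cv2.imread("pics/h_scene.png"),(295,160,85,80),9,s["tcp_pos"],q,[0,0,-.1042],[.5318,.2372,.1885],"pics/ov1.png")
print(o,np.arctan2(B[1,0],B[0,0]),B.round(4))
E
```

```text
[0.50379643 0.23261121 0.06328175] 0.18868040654482388 [[ 9.823e-01 -1.876e-01 -8.000e-04]
 [ 1.876e-01  9.823e-01 -6.000e-04]
 [ 9.000e-04  4.000e-04  1.000e+00]]
```

View pics/ov1.png

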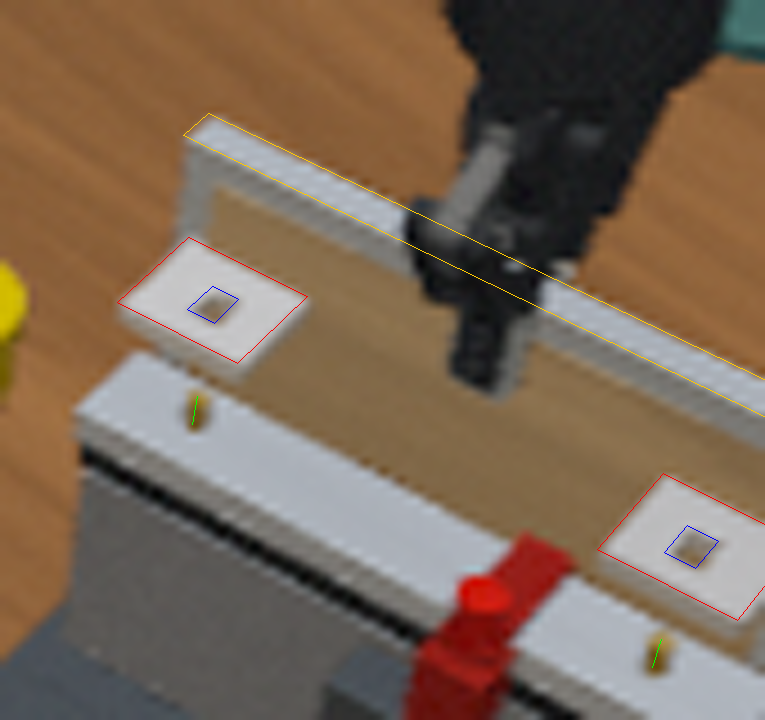

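```bash
python3 - <<'E'
from fit import *
m=1e-3
def cen(im,u,v,r=5):
    u0,v0=int(round(u)),int(round(v));p=im[v0-r:v0+r+1,u0-r:u0+r+1].astype(float)
    sat=p[:,:,2]-p[:,:,0]; b=np.median(sat); w=np.clip(sat-b-12,0,None)
    w[(np.hypot(*np.mgrid[-r:r+1,-r:r+1])>3.6)]=0
    yy,xx=np.mgrid[v0-r:v0+r+1,u0-r:u0+r+1];return np.array([(w*xx).sum(),(w*yy).sum()])/w.sum()
PX=np.array([(0,80,121),(0,-80,121)])*m
a=cv2.imread("pics/scene0.png");h=cv2.imread("pics/h_scene.png");t=cv2.imread("pics/top0.png")
for n,im,g in(("scene",a,[(368.3,232.5),(317,205.6)]),("scene",h,[(295+658/9,160+654/9),(295+199/9,160+412/9)]),("top",t,[(168.1,227.7),(214.6,215.3)])):
    uv=np.array([cen(im,*q) for q in g]);s,r=fit([(n,PX,uv)],[.5,.2,.2],yawm);print(n,uv.round(2).tolist(),s.x.round(4),r.round(2))
E
python3 - <<'E'
import cv2,numpy as np
f=cv2.imread("pics/h_scene.png")
a=f[183:205,305:332];b=f[208:232,358:388]
k=14
a=cv2.resize(a,None,fx=k,fy=k,interpolation=cv2.INTER_NEAREST);b=cv2.resize(b,None,fx=k,fy=k,interpolation=cv2.INTER_NEAREST)
H=max(a.shape[0],b.shape[0]);pad=lambda i:cv2.copyMakeBorder(i,0,H-i.shape[0],0,0,cv2.BORDER_CONSTANT)
cv2.imwrite("pics/lug.png",np.hstack([pad(a),pad(b)]))
E
```

```text
scene [[367.89, 231.72], [316.5, 204.9]] [0.5302 0.2371 0.1917] [ 0.02  0.02 -0.03 -0.03]
scene [[367.77, 231.99], [316.49, 204.92]] [0.5307 0.2373 0.1859] [-0. -0.  0.  0.]
top [[167.4, 227.27], [214.07, 214.86]] [0.5326 0.2362 0.1893] [ 0.14 -0.03 -0.14  0.03]
```

View pics/lug.png

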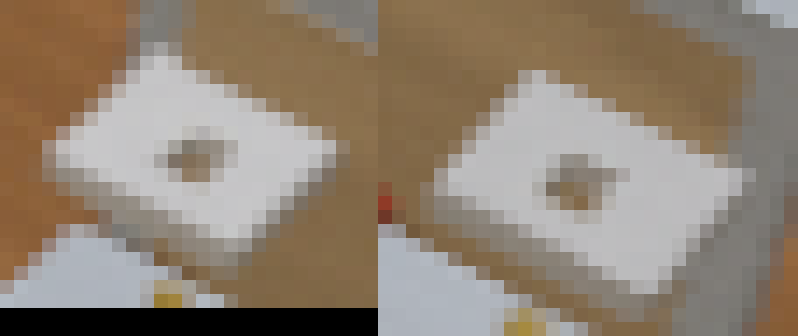

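```bash
cat > lugfit.py <<'E'
from fit import *
from scipy.optimize import minimize
def lugs(img,n,org,B,z=103,which=(1,-1)):
    """shift (du,dv) px of lug top faces relative to prediction"""
    m=1e-3;K=8;out=[]
    g=img.astype(float).mean(2)
    for s in which:
        X=org+(np.array([(7,60*s,z),(47,60*s,z),(47,103*s,z),(7,103*s,z)])*m)@B.T
        H=org+(np.array([(22,80*s-4.8,z),(36,80*s-4.8,z),(36,80*s+4.8,z),(22,80*s+4.8,z)])*m)@B.T
        uv,hv=proj(n,X),proj(n,H);x0,y0=np.floor(uv.min(0)-3).astype(int);x1,y1=np.ceil(uv.max(0)+4).astype(int)
        ob=g[y0:y1,x0:x1]
        def ren(d):
            r=np.zeros(((y1-y0)*K,(x1-x0)*K),np.uint8);f=lambda p:np.round(((p+d+.5-[x0,y0])*K-.5)*16).astype(np.int32)
            cv2.fillPoly(r,[f(uv)],255,shift=4);cv2.fillPoly(r,[f(hv)],0,shift=4)
            return cv2.resize(r,(x1-x0,y1-y0),interpolation=cv2.INTER_AREA)/255.
        wh=np.percentile(ob,85);c=np.clip((ob-(wh-60))/60,0,1)
        best=min(((np.abs(ren(np.array([a,b]))-c).sum(),a,b) for a in np.arange(-2,2.05,.1) for b in np.arange(-2,2.05,.1)))
        out.append((s,round(best[1],2),round(best[2],2),round(best[0],1)))
    return out
E
python3 - <<'E'
from lugfit import *
from ov import overlay
s=monitor.sense();q=R.from_quat(s["tool_rot"]);im=cv2.imread("pics/h_scene.png")
o,B=overlay("scene",im,(295,160,85,80),9,s["tcp_pos"],q,[0,0,-.1042],[.5318,.2372,.1885],"pics/x.png")
L=lugs(im,"scene",o,B);print(L)
# hole positions implied
for s_,a,b,_ in L:
    X=o+B@np.array([.029,.08*s_,.103]);uv=proj("scene",X)[0]+[a,b];Y=onz("scene",uv,X[2]);print(X.round(4),Y.round(4))
it=cv2.imread("pics/h_top.png");print(lugs(it,"top",o,B,which=(-1,)))
for p in ([.5313,.2371,.1885],[.5307,.2373,.1859]):print(yawm(p,np.array([(0,.08,.121),(0,-.08,.121)])).round(4))
E
```

```text
[(1, np.float64(0.5), np.float64(0.4), np.float64(82.2)), (-1, np.float64(0.2), np.float64(0.5), np.float64(40.0))]
[0.5172 0.3166 0.1663] [0.5174 0.3183 0.1663]
[0.5472 0.1594 0.1663] [0.5483 0.1612 0.1663]
[(-1, np.float64(0.2), np.float64(0.2), np.float64(100.5))]
[[0.5163 0.3157 0.121 ]
 [0.5463 0.1585 0.121 ]]
[[0.5159 0.3159 0.121 ]
 [0.5455 0.1587 0.121 ]]
```

Emit:
send_rows([
  [[0,0,0],[0.0025,0.02,-0.0035],0],
  [[0,0,0],[0,0.03,0],0],
  [[0,0,0],[0,0.018,0],0],
  [[0,0,0],[0,0,0],0],
  [[0,0,0],[0,0,0],0],
])

```text
t: 10.07
tcp_pos: [0.5025, 0.2312, 0.1398]
tool_rot: [-0.545, 0.451, -0.451, 0.545]
force: [0.6, 0.4, -5.1]
finger_gap: 0.0133
```

```bash
python3 - <<'E'
from ov import *
from lugfit import lugs
for n in("scene","top"):
    f=imaging.grab_frame(n)[:,:,::-1].copy();cv2.imwrite(f"pics/i_{n}.png",f)
    s=monitor.sense();q=R.from_quat(s["tool_rot"])
    box=(295,165,85,80) if n=="scene" else (190,195,45,40)
    o,B=overlay(n,f,box,9 if n=="scene" else 12,s["tcp_pos"],q,[0,0,-.1042],[.5313,.2371,.1885],f"pics/ov2_{n}.png")
    print(lugs(f,n,o,B,which=(1,-1) if n=="scene" else (-1,)))
print(s["force"],s["tcp_pos"],np.arctan2(B[1,0],B[0,0]))
E
```

```text
[(1, np.float64(0.4), np.float64(0.4), np.float64(136.0)), (-1, np.float64(0.4), np.float64(0.4), np.float64(89.0))]
[(-1, np.float64(0.2), np.float64(0.1), np.float64(94.0))]
[ 0.58919114 -0.1804808  -4.78956366] [0.50246614 0.23119547 0.13997484] 0.1885294428744266
```

View pics/ov2_scene.png

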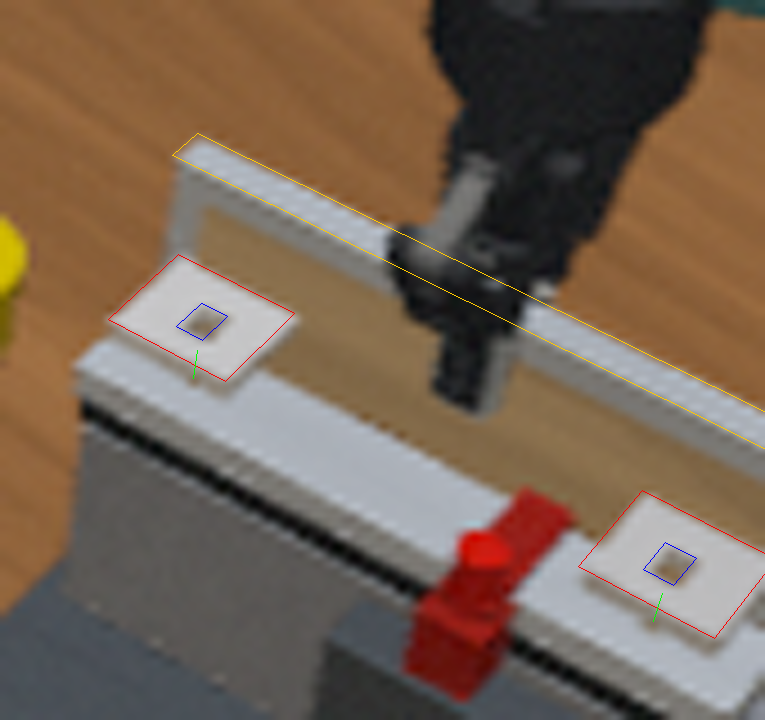

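View pics/ov2_top.png

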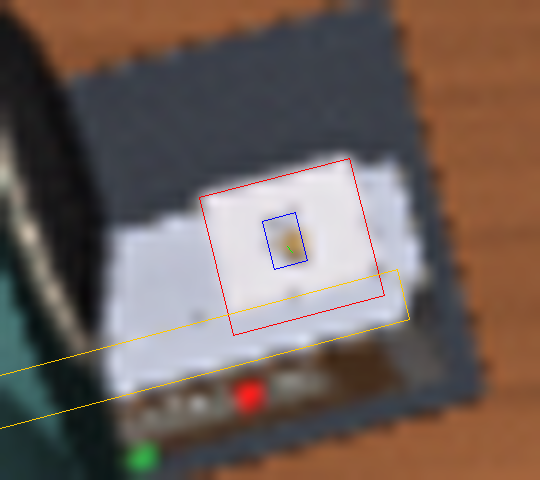

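Emit:
send_rows([
  [[0,0,0],[0,0.0025,0.002],0],
  [[0,0,0],[0,0.0025,0],0],
  [[0,0,0],[0,0.0025,0],0],
  [[0,0,0],[0,0.0025,0],0],
  [[0,0,0],[0,0.0025,0],0],
  [[0,0,0],[0,0,0],0],
])

```text
t: 10.92
tcp_pos: [0.503, 0.2312, 0.1346]
tool_rot: [0.545, -0.451, 0.451, -0.545]
force: [-0.2, -0.4, -5.1]
finger_gap: 0.0136
```

```bash
python3 - <<'E'
from h import *
s=monitor.sense();print(s["force"],s["tcp_pos"],s["wrist_torque"])
E
```

```text
[-0.1777774  -0.35146677 -5.06032301] [0.50300235 0.23122759 0.13458951] [ 0.01176935 -0.01853452 -0.04190216]
```

Emit:
send_rows([
  [[0,0,0],[0,0.0025,0],0],
  [[0,0,0],[0,0.0025,0],0],
  [[0,0,0],[0,0.0025,0],0],
  [[0,0,0],[0,0,0],0],
])

```text
t: 11.42
tcp_pos: [0.503, 0.2312, 0.1316]
tool_rot: [0.545, -0.451, 0.451, -0.545]
force: [0.4, 0.1, -4.9]
finger_gap: 0.013
```

```bash
python3 - <<'E'
from h import *
s=monitor.sense();print(s["force"],s["tcp_pos"],s["wrist_torque"])
E
```

```text
[ 0.39215312  0.10594088 -4.8625843 ] [0.5030492  0.23123379 0.1316035 ] [-0.00894456  0.03230023  0.01327369]
```

Emit:
send_rows([
  [[0,0,0],[0,0.0025,0],0],
  [[0,0,0],[0,0.0025,0],0],
  [[0,0,0],[0,0.0025,0],0],
  [[0,0,0],[0,0.0025,0],0],
  [[0,0,0],[0,0.0025,0],0],
  [[0,0,0],[0,0,0],0],
])

```text
t: 12.18
tcp_pos: [0.503, 0.2313, 0.1266]
tool_rot: [0.545, -0.451, 0.451, -0.545]
force: [0.3, 0.2, -4.9]
finger_gap: 0.0137
```

```bash
python3 - <<'E'
from h import *
s=monitor.sense();print(s["force"],s["tcp_pos"],s["wrist_torque"])
E
```

```text
[ 0.32785247  0.21139628 -4.92656348] [0.50303487 0.2312636  0.1266163 ] [0.02188546 0.02295423 0.00281371]
```

Emit:
send_rows([
  [[0,0,0],[0,0.0025,0],0],
  [[0,0,0],[0,0.0025,0],0],
  [[0,0,0],[0,0.002,0],0],
  [[0,0,0],[0,0,0],0],
])

```text
t: 12.68
tcp_pos: [0.5031, 0.2313, 0.1239]
tool_rot: [0.545, -0.451, 0.451, -0.545]
force: [-1.0, -0.1, -2.9]
finger_gap: 0.0135
```

```bash
python3 - <<'E'
from h import *
s=monitor.sense();print(s["force"],s["tcp_pos"],s["wrist_torque"])
f=imaging.grab_frame("scene")[165:245,290:385,::-1];cv2.imwrite("pics/home1.png",cv2.resize(f,None,fx=8,fy=7,interpolation=cv2.INTER_CUBIC))
f=imaging.grab_frame("top")[190:240,180:240,::-1];cv2.imwrite("pics/home1t.png",cv2.resize(f,None,fx=10,fy=10,interpolation=cv2.INTER_CUBIC))
E
```

```text
[-1.03499688 -0.07672687 -2.89540127] [0.50307013 0.23126994 0.12388608] [-0.00361002  0.08288136  0.00461893]
```

View pics/home1.png

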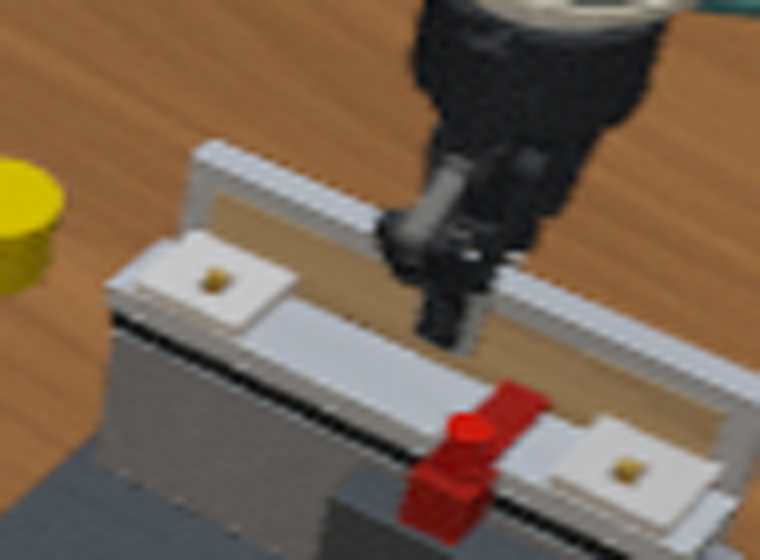

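View pics/home1t.png

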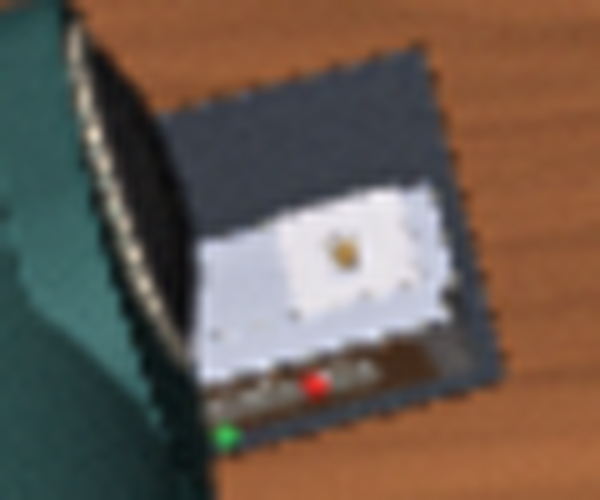

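Emit:
send_rows([
  [[0,0,0],[0,0.0015,0],0],
  [[0,0,0],[0,0.001,0],0],
  [[0,0,0],[0,0,0],0],
  [[0,0,0],[0,0,0],0],
  [[0,0,0],[0,0,0],17],
  [[0,0,0],[0,0,0],19],
  [[0,0,0],[0,0,0],24],
  [[0,0,0],[0,0,0],30],
  [[0,0,0],[0,0,0],40],
  [[0,0,0],[0,0,0],40],
])

```text
t: 14.02
tcp_pos: [0.5031, 0.2313, 0.1229]
tool_rot: [0.545, -0.451, 0.451, -0.545]
force: [-0.2, 0.0, 1.3]
finger_gap: 0.0342
```

```bash
python3 - <<'E'
from h import *
s=monitor.sense();print(s["force"],s["tcp_pos"],s["wrist_torque"])
f=imaging.grab_frame("scene")[165:245,290:385,::-1];cv2.imwrite("pics/home2.png",cv2.resize(f,None,fx=8,fy=7,interpolation=cv2.INTER_CUBIC))
E
```

```text
[-0.1655436   0.0240459   1.26404137] [0.50307065 0.23126832 0.12289147] [ 0.0168658  -0.02031411 -0.01327286]
```

View pics/home2.png

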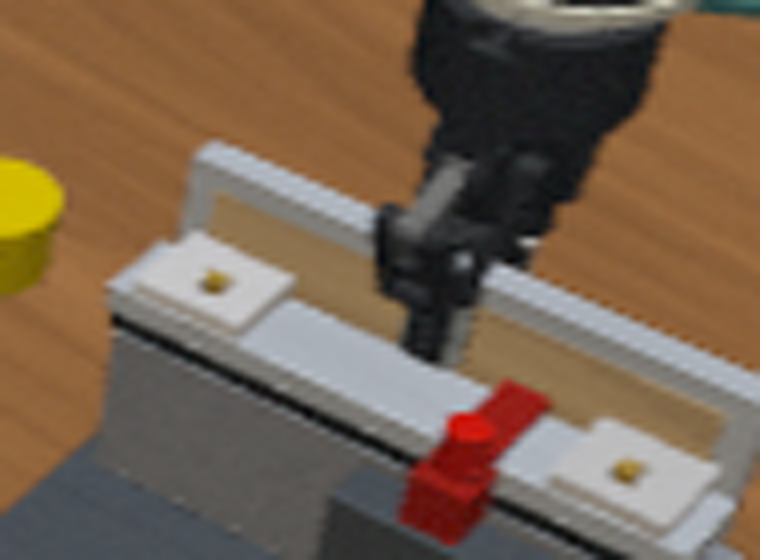

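The board stays put with the pins through both holes (crop 213,281 and 628,470). I'll lift straight off.

Emit:
send_rows([
  [[0,0,0],[0,-0.015,0],40],
  [[0,0,0],[0,-0.03,0],40],
  [[0,0,0],[0,-0.06,0],40],
  [[0,0,0],[0,-0.08,0],40],
  [[0,0,0],[0,-0.1,0],0],
  [[0,0,0],[0,-0.06,0],0],
  [[0,0,0],[0,0,0],0],
  [[0,0,0],[0,0,0],0],
])

```text
t: 15.08
tcp_pos: [0.5028, 0.2312, 0.2608]
tool_rot: [0.545, -0.451, 0.451, -0.545]
force: [-0.2, 0.5, -0.6]
finger_gap: -0.0
```

```bash
python3 - <<'E'
from h import *
s=monitor.sense();print(s["force"],s["tcp_pos"],s["q"],s["finger_gap"])
f=imaging.grab_frame("scene");cv2.imwrite("pics/k_scene.png",f[:,:,::-1]);f=f[165:245,290:385,::-1];cv2.imwrite("pics/home3.png",cv2.resize(f,None,fx=8,fy=7,interpolation=cv2.INTER_CUBIC))
E
```

```text
[-0.20667161  0.46506961 -0.57676877] [0.50280581 0.23119838 0.26077648] [-0.92349713  0.28787328  0.53167916  1.77496218 -0.1604451   1.12209466
 -0.15121272] -4.658941343925131e-06
```

View pics/home3.png

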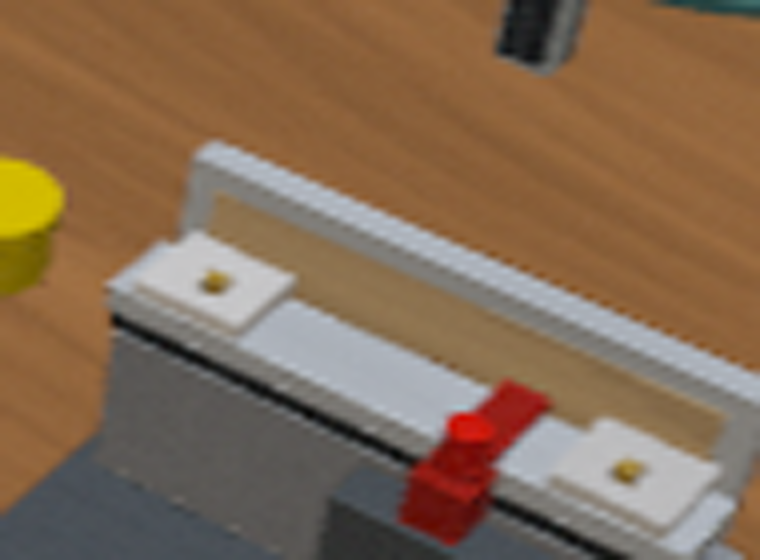

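```bash
python3 - <<'E'
from fit import *
a=onz("scene",(348.1,225.5),.152);b=onz("top",(175.3,210.8),.152);print(a,b)
p=[.5313,.2371,.1885]
for k in(a,b): d=k[:2]-p[:2];c,s=np.cos(p[2]),np.sin(p[2]);print("in pin frame",d@[c,s],d@[-s,c])
# panel / base: rail end etc. nominal stand y: track
E
```

```text
[0.56522423 0.28357031 0.152     ] [0.56580889 0.28083987 0.152     ]
in pin frame 0.042031175549672915 0.039290237459200156
in pin frame 0.04209383463807479 0.03649860881662334
```

```bash
python3 - <<'E'
from plan import *
from fit import yawm
s=monitor.sense();Rt=best(.1885,R.from_quat(s["tool_rot"]))
A=yawm([.5313,.2371,.1885],[[.042,.002,.24]])[0];print(A)
C=A.copy();C[2]=.141
plan([(A,Rt,0,3),(C,Rt,0,4)])
E
```

```text
[0.57218126 0.24693477 0.24      ]
[[[0.0004, 0.0001, 0.0002], [-0.002, 0.017, 0.0593], 0], [[0.0003, 0.0001, 0.0001], [-0.0021, 0.0169, 0.0594], 0], [[0.0004, 0.0, 0.0002], [-0.002, 0.017, 0.0593], 0], [[-0.0, 0.0, -0.0], [0.0, 0.0619, 0.0], 0], [[-0.0, 0.0, -0.0], [0.0, 0.0619, 0.0], 0], [[-0.0, 0.0, -0.0], [0.0, 0.0618, 0.0], 0], [[-0.0, 0.0, -0.0], [0.0, 0.0619, 0.0], 0]]
```

Emit:
send_rows([
  [[0,0,0],[-0.002,0.017,0.06],0],
  [[0,0,0],[-0.002,0.017,0.06],0],
  [[0,0,0],[-0.002,0.017,0.058],0],
  [[0,0,0],[0,0,0],0],
  [[0,0,0],[0,0.08,0],0],
  [[0,0,0],[0,0.08,0],0],
  [[0,0,0],[0,0.06,0],0],
  [[0,0,0],[0,0.0275,0],0],
  [[0,0,0],[0,0,0],0],
  [[0,0,0],[0,0,0],0],
])

```text
t: 16.38
tcp_pos: [0.5729, 0.2471, 0.1425]
tool_rot: [-0.544, 0.451, -0.451, 0.545]
force: [0.4, 0.8, 0.8]
finger_gap: -0.0
```

```bash
python3 - <<'E'
from h import *
s=monitor.sense();print(s["force"],s["tcp_pos"])
f=imaging.grab_frame("scene")[165:245,290:385,::-1];cv2.imwrite("pics/k1.png",cv2.resize(f,None,fx=8,fy=7,interpolation=cv2.INTER_CUBIC))
E
```

```text
[0.39303262 0.78553146 0.79535646] [0.57290435 0.24714175 0.14249849]
```

View pics/k1.png

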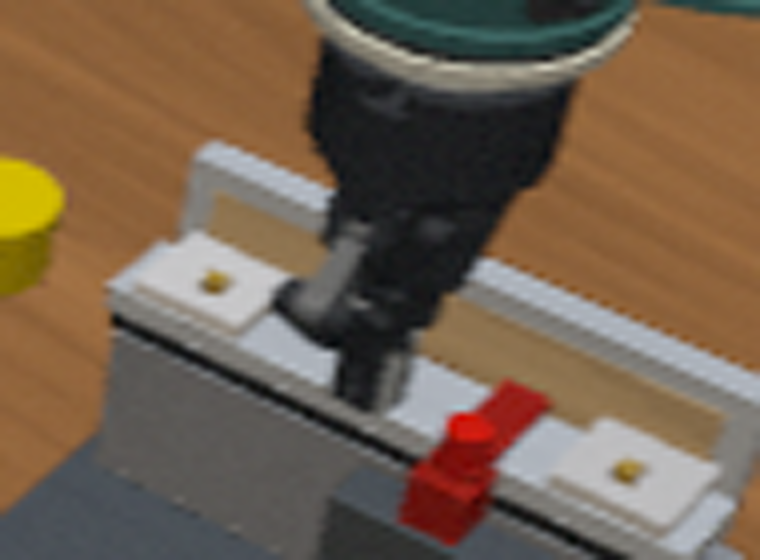

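The fingers stand left of the knob (crop about 370,385; knob 468,440). Now I'll push along the stand's +y.

Emit:
send_rows([
  [[0,0,0],[-0.02,0,0],0],
  [[0,0,0],[-0.015,0,0],0],
  [[0,0,0],[-0.012,0,0],0],
  [[0,0,0],[-0.012,0,0],0],
  [[0,0,0],[-0.014,0,0],0],
  [[0,0,0],[-0.014,0,0],0],
  [[0,0,0],[-0.014,0,0],0],
  [[0,0,0],[-0.014,0,0],0],
  [[0,0,0],[-0.012,0,0],0],
  [[0,0,0],[0,0,0],0],
])

```text
t: 17.68
tcp_pos: [0.5628, 0.2977, 0.1414]
tool_rot: [-0.545, 0.451, -0.45, 0.545]
force: [-0.1, 0.6, 0.4]
finger_gap: -0.0001
```

```bash
python3 - <<'E'
from h import *
s=monitor.sense();print(s["force"],s["tcp_pos"])
f=imaging.grab_frame("scene")[165:245,290:385,::-1];cv2.imwrite("pics/k2.png",cv2.resize(f,None,fx=8,fy=7,interpolation=cv2.INTER_CUBIC))
E
```

```text
[-0.08953916  0.5832003   0.43715034] [0.56276058 0.2977255  0.14136659]
```

View pics/k2.png

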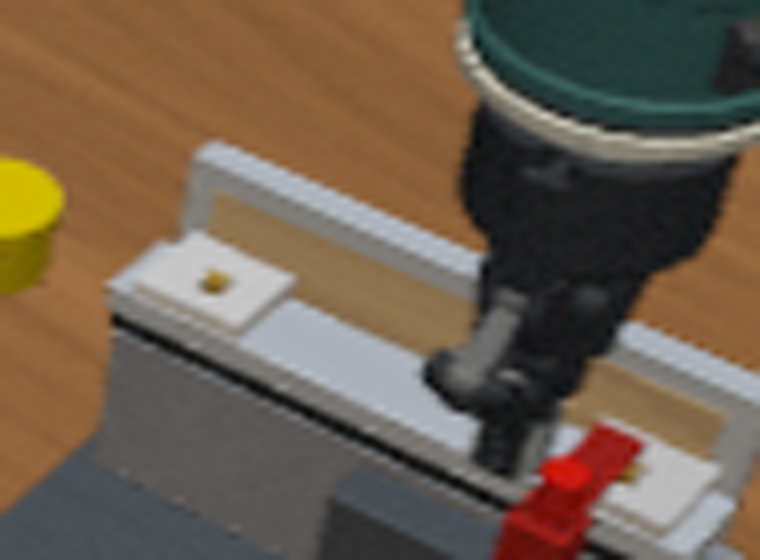

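Emit:
send_rows([
  [[0,0,0],[-0.01,0,0],0],
  [[0,0,0],[-0.01,0,0],0],
  [[0,0,0],[-0.006,0,0],0],
  [[0,0,0],[0,0,0],0],
])

```text
t: 18.23
tcp_pos: [0.5609, 0.3075, 0.1414]
tool_rot: [0.545, -0.451, 0.451, -0.545]
force: [0.6, -0.1, -0.9]
finger_gap: 0.0001
```

Emit:
send_rows([
  [[0,0,0],[-0.0025,0,0],0],
  [[0,0,0],[-0.0025,0,0],0],
])

```text
t: 18.48
tcp_pos: [0.5607, 0.3089, 0.1414]
tool_rot: [0.545, -0.451, 0.451, -0.545]
force: [0.7, -3.1, -0.9]
finger_gap: -0.0
```

Emit:
send_rows([
  [[0,0,0],[-0.0025,0,0],0],
  [[0,0,0],[-0.0025,0,0],0],
])

```text
t: 18.73
tcp_pos: [0.5603, 0.311, 0.1415]
tool_rot: [0.545, -0.451, 0.451, -0.545]
force: [-0.3, -2.8, -0.8]
finger_gap: 0.0001
```

Emit:
send_rows([
  [[0,0,0],[-0.0025,0,0],0],
  [[0,0,0],[-0.0025,0,0],0],
])

```text
t: 18.98
tcp_pos: [0.5603, 0.3115, 0.1414]
tool_rot: [0.545, -0.451, 0.451, -0.544]
force: [0.2, -12.8, 1.3]
finger_gap: 0.0
```

The force rose to 12.8 N at the end stop. I'll back off, raise and look.

Emit:
send_rows([
  [[0,0,0],[0.01,0,0],0],
  [[0,0,0],[0.02,0,0],0],
  [[0,0,0],[0,-0.05,0],0],
  [[0,0,0],[0,-0.1,0],0],
  [[0,0,0],[0,-0.12,0],0],
  [[0,0,0],[0.05,-0.05,-0.06],0],
  [[0,0,0],[0.1,0,-0.1],0],
  [[0,0,0],[0.1,0,-0.1],0],
  [[0,0,0],[0.1,0,-0.1],0],
  [[0,0,0],[0,0,0],0],
  [[0,0,0],[0,0,0],0],
])

```text
t: 20.35
tcp_pos: [0.4474, 0.1373, 0.2707]
tool_rot: [-0.544, 0.451, -0.451, 0.546]
force: [-0.4, 1.1, 0.4]
finger_gap: -0.0
```

```bash
python3 - <<'E'
from fit import *
from lugfit import lugs
s=monitor.sense();print(s["force"],s["tcp_pos"],s["t"])
f=imaging.grab_frame("scene");cv2.imwrite("pics/e_scene.png",f[:,:,::-1])
f=f[165:245,295:390,::-1];cv2.imwrite("pics/e1.png",cv2.resize(f,None,fx=8,fy=7,interpolation=cv2.INTER_CUBIC))
f=imaging.grab_frame("top");cv2.imwrite("pics/e_top.png",f[:,:,::-1])
f=f[185:250,145:240,::-1];cv2.imwrite("pics/e2.png",cv2.resize(f,None,fx=8,fy=8,interpolation=cv2.INTER_CUBIC))
E
```

```text
[-0.35171259  1.13668251  0.41636062] [0.44744261 0.13725474 0.27074072] 20.35
```

View pics/e1.png

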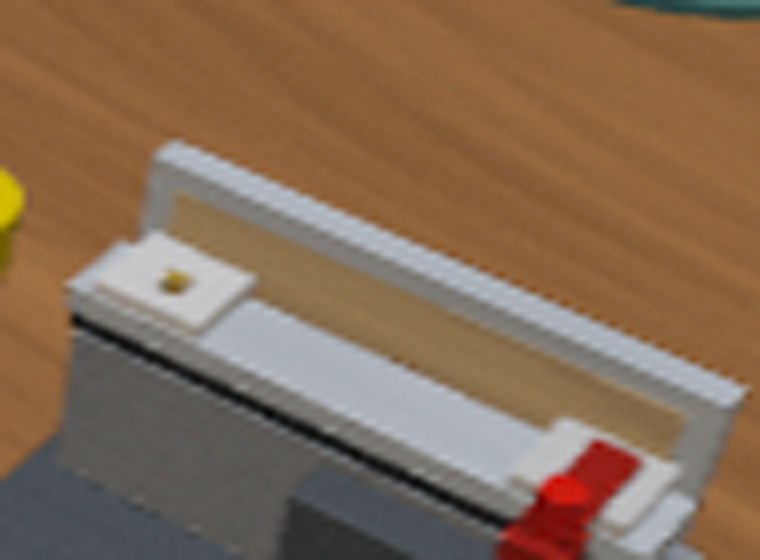

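View pics/e2.png

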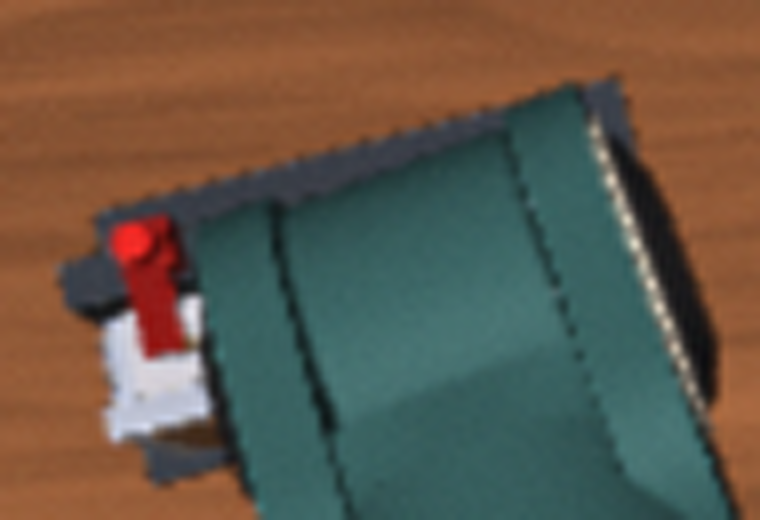

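View pics/e_scene.png

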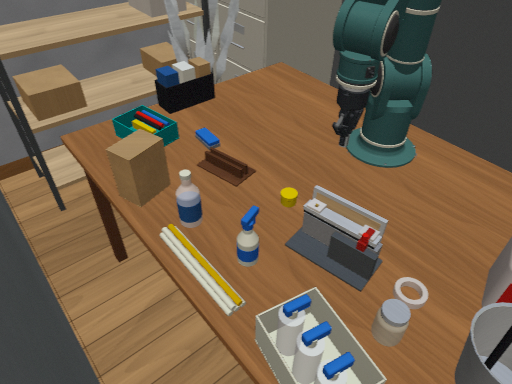

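```bash
python3 - <<'E'
from fit import *
a=onz("top",px([(246,210)],(145,185),8)[0],.152);b=onz("top",px([(132,242)],(145,185),8)[0],.152);print(np.linalg.norm(a-b))
a=onz("scene",(348.1,225.5),.152);b=onz("scene",(295+565/8-.44,165+491/7-.43),.152);print(np.linalg.norm(a-b))
bot.close_job()
E
```

```text
0.048149517033147154
0.048691092530852166
the job is handed in; nothing more can be done
```

The board is hanging on both brass pins with the cork side towards the robot. The red keeper is across at its end stop, and I handed the job in after about 20 s of the 72 s allowed. No verdict is reported.

- **Board:** I gripped it by the top edge and lowered it in 1 mm steps. The pins went in with no measurable resistance. Contact on the rail came at a hand height within 1 mm of what a fully home board should give, at about 2 N. After release, the last scene picture shows the brass pin standing up through the −y lug's hole and the keeper tongue over the +y lug. Both pins were visible through the lugs before the keeper moved.
- **Keeper:** I pushed the knob with the closed fingers until the force rose to about 13 N at the stop. The two cameras put the travel at 48.1 mm and 48.7 mm, which with 0 to 4 mm at the start agrees with fully closed.
- **Bystanders:** The eraser, tub, bottles, tape and jar look unmoved in the last scene picture.
- **Disagreements:** The two cameras differed by about 2 mm on where the pins are. I settled this by looking at the −y pin through its hole in the top view. The arm hid most of the stand from the top camera at the end, so the board's final seating was checked only in the scene view.
- **Force reading:** The wrist force at the end still read about 1 N with the arm clear of everything, which is the sensor's usual noise.

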